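Switch on the stock room hand lamp

TASK

We are about to count the dark back shelves: switch on the hand lamp in its charging tray by sliding the flush switch in its top all the way towards the lens. Do not move the similar switch on the label printer.

Things in the scene. Friction and masses are not known exactly. Their poses are not given: they have to be found in the camera images.
- work_lamp: Grey hand lamp in a black tray fixed to the table: box case 126 x 76, flat top 70 mm up; round 74 mm lens head from x=60 to 114 mm, 84 high. Origin on the table below the slot's centre; x along the lamp to the lens, z up. Slot in the case top: 84 long (x -42 to 42), 40 wide (y -20 to 20), 14 deep (floor 56 mm up).
- lamp_switch (a joint): How far the lamp's switch has slid towards the lens, m: 0 = off end, 0.030 = on end, where it meets the slot's end. It starts near the off end. It resists with about 2 N, has no spring and stays where it is left.
- lamp_switch_top (a point): Centre of the top of the lamp's switch: white ribbed block 12 mm along the slot, 37 wide (fills the slot's width), 13 tall, top 1 mm below the case top, at lamp x = 6 mm + joint value. Behind it (away from the lens) 42 mm or more of the slot is empty: room for a shut fingertip to go in and push.
- printer_switch_top (a point): Centre of the top of the label printer's switch, to be left as it is: the same white block in the same kind of slot, case top 70 mm up, in a grey 140 x 144 mm printer fixed to the table, with a round hump (98 mm high) beside the slot and no lens. x points along its slot.
There are look-alikes about, which are no part of the job. Leave any blue or turquoise look-alike of the work_lamp alone.

How it is judged:
At the end, for the whole second after the job is handed in: The lamp's switch rests at the lens end of its slot (slid at least 20 mm of its 30 mm), and the printer's switch is where it was (within 4 mm) (value of joint lamp_switch above 0.02 m and velocity of joint lamp_switch below 0.01 m/s and distance of printer_switch_top from where it was at the start of the episode below 0.004 m); the robot touches nothing.
It fails at once if the label printer's switch was moved (more than 4 mm) (distance of printer_switch_top from where it was at the start of the episode above 0.004 m).
It also fails if it takes over 29 s, if anything falls off the work surface, if the arm or the gripper's body presses on something with over 40 N, if the wrist force passes 120 N, or if a joint passes its speed limit or range.

ROBOT

A 6-joint arm with a two-finger parallel gripper is mounted at the origin on the work surface. World frame = base frame: x ahead of the robot, y to its left, z up, the work surface at z = 0. Lengths are in m, angles in rad, forces in N, time in s.
With the tool pointing down it reaches from about 0.375 to 0.825 m from the base axis. Payload 5.5 kg.
Tool frame: the origin (TCP) lies midway between the tips of the shut fingers; the grasp point (between the pads) lies 19 mm behind it; z points along the fingers, y is the direction in which the jaws open and shut (so a half turn about z gives the same grasp; the last joint's range is limited). The gripper opens to 85 mm and grips with 20 to 120 N. Pads are 22 mm wide; open, the fingers measure 114 mm over their backs; the gripper's body (76 mm by 85 mm) begins 54 mm behind the grasp point. The pads swing forward as they close: fully open they stand 13 mm farther back than shut.
Start: joints at [1.282, 0.314, -0.047, 1.21, 0, 1.571], TCP at [0.171, 0.575, 0.231] pointing down, gripper open.
Joint ranges: [-2.67, 2.67], [-0.69, 1.73], [-1.03, 1.25], [-2.08, 2.16], [-1.42, 1.45], [-3.14, 3.14]. Speed limits (rad/s): [2.39, 2.39, 3.01, 3.14, 3.14, 3.14].

INTERFACE

Orientations are given as a unit quaternion [w, x, y, z].
In Python, from rig import bot, optics gives the robot as it stands.
- The arm moves only by the tool move_arm, never from a script. Its argument "increments" is a list of rows, each an object with "rot": the turn, a rotation vector about the tool's x, y, z in degrees, a list of three; "slide": the shift along the tool's x, y, z in cm, a list of three; "hand": the opening, from 0 (shut) to 1 (fully open). A call has exactly 5 rows; each row is the pose to reach, as a shift and turn from the pose commanded when the call began, along the tool's axes at that moment; what a row does not reach only later rows make up. A row lasts 1/8 s, in which the tool goes at most 62.5 mm and 10.7 degrees, less where a joint would pass 70% of its speed; a pose out of reach is approached as far as the arm can. A call with a gripper value outside its range is refused whole. The fingers move at their own pace and stop on an object; "force" is the grip in N (left out, the last holds). Time passes only in rows, so rows that repeat a pose let the fingers close, or fill a call up. It gives the time, the measured TCP pose, the force and the opening at its end, in the units of the state.
- bot.get_obs(): the state, without advancing time (a new reading comes with each control period).
- optics.camera(name): name is "scene" or "top"; returns a dict with "color" (420x560x3 uint8, red, green, blue), "fov_y" (degrees; the focal length in pixels is half the picture's height over the tangent of half this angle, whatever the lens; pixels are square), "cx", "cy" (the principal point, pixels), "rvec" (rotation vector, rad) and "tvec" (3), from world to camera coordinates, as OpenCV has them. Camera axes: x right, y down, z forward; pixel columns grow to the right and rows downward; lengths in m; the calibration is good to about 2 mm. A picture is of the moment at which its call begins. There is no depth.
- bot.hand_in(): hands the job in, once; it reports no verdict.
The state is a dict: "t": time; "joint_positions": joint angles; "dq": joint speeds; "effort": joint torques, N m; "ee_pos": TCP position; "orientation": TCP orientation; "contact_force": force on the tool from outside, world axes, zero at the start; "moment": the same for the moment, N m; "finger_gap": finger opening in m.
Only numpy, scipy, OpenCV 4.12 (cv2) and the standard library are available. Lean on these libraries where they do the work, as an engineer would, in place of code of your own. Each camera call takes 0.05 s, during which the arm holds its last target.

## Working session

There is one attempt and no reset: what is moved stays moved. The work goes in short steps, Python scripts to look and compute and a tool call to move; the robot and the scene stay as the last step left them, time stands still between calls to the robot, and variables do not carry over. Pictures are saved under pics/ and viewed, and the job is handed in when it is done.

Besides the shell and the picture viewer there is one more tool, called after "Call:" by a JSON object that holds its "method" and its "body". move_arm: Moves the arm, as the interface text tells. Its arguments: {"type":"object","properties":{"increments":{"type":"array","items":{"type":"object","properties":{"rot":{"type":"array","items":{"type":"number"}},"slide":{"type":"array","items":{"type":"number"}},"hand":{"type":"number"}}}},"force":{"type":"number"}},"required":["increments"]}

```bash
ls; mkdir -p pics; python3 - <<'E'
from rig import bot, optics
import cv2
for n in("scene","top"):
    c=optics.camera(n); cv2.imwrite(f"pics/{n}0.png",cv2.cvtColor(c["color"],cv2.COLOR_RGB2BGR))
    print({k:v for k,v in c.items() if k!="color"})
print(bot.get_obs())
E
```

```text
pics
{'fov_y': 42.084352238914846, 'cx': 287.1684115850922, 'cy': 210.11578473082994, 'rvec': array([ 2.01977795,  1.67566424, -0.52938125]), 'tvec': array([-0.1450425 , -0.26305981,  1.41346788])}
{'fov_y': 56.12463813857345, 'cx': 277.06709613624577, 'cy': 212.5294067446766, 'rvec': array([ 2.18223339, -2.18649904,  0.14885646]), 'tvec': array([0.06575903, 0.40916795, 0.88244327])}
{'t': 0.1, 'joint_positions': array([ 1.28193047e+00,  3.14209079e-01, -4.79447066e-02,  1.21022670e+00,
        3.43683870e-05,  1.57081932e+00]), 'dq': array([ 0.00052641, -0.00047265,  0.0022956 ,  0.00167124, -0.00021983,
        0.0002496 ]), 'effort': array([ 1.08551717e-04, -5.40767312e+01,  3.40540624e+01,  1.11785094e-02,
       -2.46299612e-05, -4.73013586e-06]), 'ee_pos': array([0.1707609 , 0.57464793, 0.23050364]), 'orientation': array([-1.31001498e-04,  1.43942632e-01,  9.89585717e-01, -7.81361648e-04]), 'contact_force': array([ 0.69998999, -0.85947802, -0.17239107]), 'moment': array([-0.00811128,  0.00076635,  0.00938667]), 'finger_gap': 0.0855548841033881}
```

View pics/scene0.png

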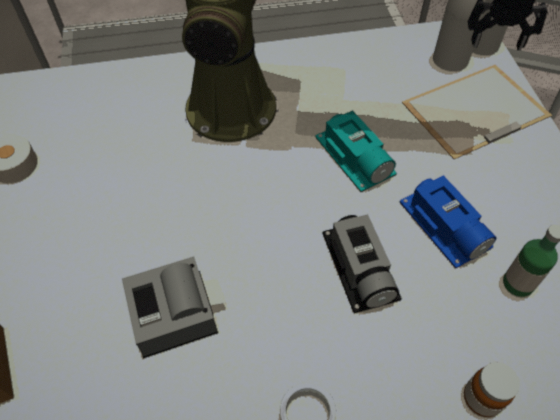

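View pics/top0.png

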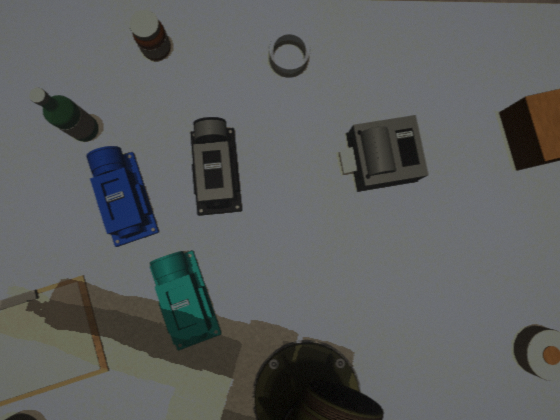

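The candidates are grey (scene 362,255 / top 213,165), blue (450,215 / 122,195), turquoise (357,147 / 183,300), and the grey printer (170,305 / 388,152). Only the grey one with a lens in a black tray fits. I'll enlarge it to confirm.

```bash
python3 - <<'E'
import cv2,numpy as np
a=cv2.imread("pics/top0.png")[100:230,170:270]; b=cv2.imread("pics/scene0.png")[205:315,310:410]
a=cv2.resize(a,(400,520),interpolation=cv2.INTER_CUBIC);b=cv2.resize(b,(400,440),interpolation=cv2.INTER_CUBIC)
b=cv2.copyMakeBorder(b,0,80,0,0,cv2.BORDER_CONSTANT)
im=np.hstack([a,b]); cv2.imwrite("pics/crop1.png",np.clip(im*1.4,0,255).astype(np.uint8))
E
```

```text
(no output)
```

View pics/crop1.png

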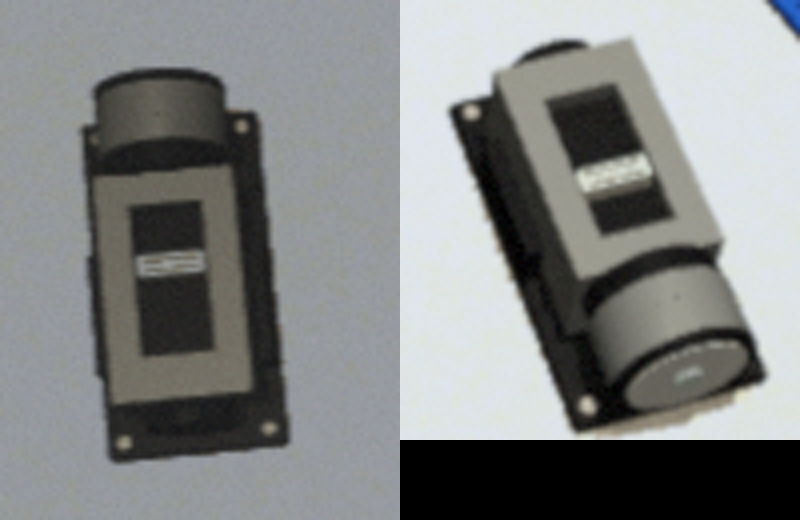

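The crop confirms it: a grey lamp with a round lens in a black tray, with its slot and white switch visible. Next I compute the pose from the case and slot corners at z = 0.070.

```bash
cat >h.py <<'E'
import numpy as np,cv2
from rig import bot,optics
def ray(c,uv,z):
    f=210/np.tan(np.radians(c["fov_y"]/2)); R=cv2.Rodrigues(c["rvec"])[0]; C=-R.T@c["tvec"]
    out=[]
    for u,v in uv:
        d=R.T@np.array([(u-c["cx"])/f,(v-c["cy"])/f,1]); out.append(C+d*(z-C[2])/d[2])
    return np.array(out)
def proj(c,P):
    f=210/np.tan(np.radians(c["fov_y"]/2)); K=np.array([[f,0,c["cx"]],[0,f,c["cy"]],[0,0,1]])
    return cv2.projectPoints(np.array(P,float).reshape(-1,3),c["rvec"],c["tvec"],K,None)[0][:,0]
E
python3 - <<'E'
from h import *
T=optics.camera("top");S=optics.camera("scene")
slot=lambda p,o:np.array(p)/4+np.array(o)
tp=slot([(131,205),(202,199),(213,350),(141,356),(93,177),(232,166),(252,390),(110,404),(171,265)],(170,100))
sp=slot([(272,215),(202,237),(145,98),(215,84),(322,240),(182,278),(93,70),(232,38),(215,172)],(310,205))
for c,p in((T,tp),(S,sp)):
    w=ray(c,p,.07); print(np.round(w[:,:2],4))
    for q in (w[:4],w[4:8]):
        print("cen",q.mean(0)[:2],cv2.minAreaRect(q[:,:2].astype(np.float32)*1000))
print(bot.get_obs()["t"])
E
```

```text
[[0.5387 0.2286]
 [0.5423 0.19  ]
 [0.4587 0.1831]
 [0.4553 0.2219]
 [0.5543 0.2495]
 [0.5609 0.1738]
 [0.4368 0.1619]
 [0.4292 0.2381]
 [0.5055 0.2064]]
cen [0.49875575 0.20589824] ((498.8039245605469, 205.9429931640625), (84.03910064697266, 38.887672424316406), 4.687533855438232)
cen [0.49527682 0.20582139] ((495.16094970703125, 205.64877319335938), (125.61284637451172, 76.57483673095703), 5.184273719787598)
[[0.5385 0.2292]
 [0.5441 0.1921]
 [0.4602 0.1845]
 [0.4585 0.2219]
 [0.5566 0.2494]
 [0.5642 0.1767]
 [0.4385 0.1624]
 [0.4324 0.2381]
 [0.5094 0.2081]]
cen [0.50030981 0.20693675] ((500.43115234375, 206.9677734375), (84.23757934570312, 37.47288513183594), 5.174419403076172)
cen [0.4979295  0.20664742] ((497.4423828125, 206.76541137695312), (126.49971008300781, 75.97802734375), 6.002496719360352)
0.2
```

```bash
python3 - <<'E'
from h import *
from scipy.spatial.transform import Rotation as R
S=optics.camera("scene");
print(ray(S,[(452,62),(490,45),(510,290)],0)[:,:2])
for z in (.15,.2,.25,.3): print(z,ray(S,[(455,5),(548,232)],z)[:,:2].round(3).tolist())
o=bot.get_obs();q=o["orientation"];M=R.from_quat(q,scalar_first=True).as_matrix()
print(M.round(4), o["ee_pos"])
a=np.radians(5.2);L=np.array([np.cos(a),np.sin(a),0]);C=np.array([.4997,.2064,0])
for z in (.13,.2):
  t=C-.022*L+[0,0,z]; print(t,(M.T@(t-o["ee_pos"]))*100)
print(np.degrees(np.arctan2(M[1,0],M[0,0])))
E
```

```text
[[-0.06570058  0.62531352]
 [-0.11482823  0.75743295]
 [ 0.62207783  0.49397423]]
0.15 [[-0.112, 0.612], [0.584, 0.533]]
0.2 [[-0.045, 0.574], [0.61, 0.499]]
0.25 [[0.021, 0.536], [0.637, 0.466]]
0.3 [[0.088, 0.498], [0.663, 0.432]]
[[-9.586e-01  2.848e-01 -3.000e-04]
 [ 2.848e-01  9.586e-01 -8.000e-04]
 [ 0.000e+00 -9.000e-04 -1.000e+00]] [0.17079886 0.57487673 0.23087481]
[0.47779054 0.20440608 0.13      ] [-39.97968673 -26.75992546  10.11000607]
[0.47779054 0.20440608 0.2       ] [-39.97963301 -26.76589695   3.11000861]
163.45143035093986
```

Call:
{"method": "move_arm", "body": {"increments": [{"slide":[-4,-2.7,0],"rot":[0,0,-3],"hand":0},{"slide":[-8,-5.4,0],"rot":[0,0,-6],"hand":0},{"slide":[-12.5,-8.4,0],"rot":[0,0,-9],"hand":0},{"slide":[-17,-11.4,0],"rot":[0,0,-12],"hand":0},{"slide":[-21.5,-14.4,0],"rot":[0,0,-15],"hand":0}], "force": 40}}

```text
t: 0.88
ee_pos: [0.3369, 0.3745, 0.2314]
orientation: [0.0, 0.012, 1.0, 0.0]
contact_force: [-0.1, 0.1, -0.7]
finger_gap: 0.0
```

```bash
cat > goal.py <<'E'
from h import *
from scipy.spatial.transform import Rotation as R
a=np.radians(5.2);L=np.array([np.cos(a),np.sin(a),0]);C=np.array([.4997,.2064,0]);N=np.array([-L[1],L[0],0])
def st():
  o=bot.get_obs();M=R.from_quat(o["orientation"],scalar_first=True).as_matrix();p=o["ee_pos"]
  d=p-C; print("t",o["t"],"p",p.round(4),"lamp xyz mm",(d@L*1e3).round(1),(d@N*1e3).round(1),round(p[2]*1e3,1),"gap",o["finger_gap"],"F",o["contact_force"].round(1),"yaw",np.degrees(np.arctan2(M[1,0],M[0,0]))); return o,M,p
def to(x,y,z):
  o,M,p=st(); t=C+L*x+N*y+[0,0,z]; print("slide cm",(M.T@(t-p)*100).round(2),"j",o["joint_positions"].round(2))
E
python3 -c "
from goal import *
to(-.022,0,.2)"
```

```text
t 0.875 p [0.3369 0.3745 0.2314] lamp xyz mm -146.9 182.2 231.4 gap 2.613054190286197e-05 F [-0.1  0.1 -0.7] yaw 178.57150954857704
slide cm [-14.51 -16.65   3.14] j [ 0.84  0.13 -0.28  1.16 -0.    0.86]
```

Call:
{"method": "move_arm", "body": {"increments": [{"slide":[-3.6,-4.1,0.5],"rot":[0,0,-1.7],"hand":0},{"slide":[-7.2,-8.2,1.5],"rot":[0,0,-3.4],"hand":0},{"slide":[-10.8,-12.4,2.5],"rot":[0,0,-5],"hand":0},{"slide":[-14.5,-16.7,3.5],"rot":[0,0,-6.7],"hand":0},{"slide":[-14.5,-16.7,5],"rot":[0,0,-6.7],"hand":0}]}}

```text
t: 1.5
ee_pos: [0.4787, 0.2024, 0.1812]
orientation: [0.001, -0.042, 0.999, -0.0]
contact_force: [-0.8, 0.1, -0.4]
finger_gap: -0.0
```

```bash
python3 - <<'E'
from goal import *
to(-.022,0,.1)
ims=[]
for n,(x,y) in(("top",(160,90)),("scene",(300,140))):
    c=optics.camera(n); im=cv2.cvtColor(c["color"],cv2.COLOR_RGB2BGR)[y:y+180,x:x+130]
    ims.append(cv2.resize(im,(390,540),interpolation=cv2.INTER_CUBIC))
cv2.imwrite("pics/a1.png",np.hstack(ims))
E
```

```text
t 1.5 p [0.4787 0.2024 0.1812] lamp xyz mm -21.2 -2.1 181.2 gap -3.900147718818543e-05 F [-0.8  0.1 -0.4] yaw -175.16792075010716
slide cm [0.09 0.21 8.12] j [ 0.4   0.19 -0.33  1.06 -0.    0.32]
```

View pics/a1.png

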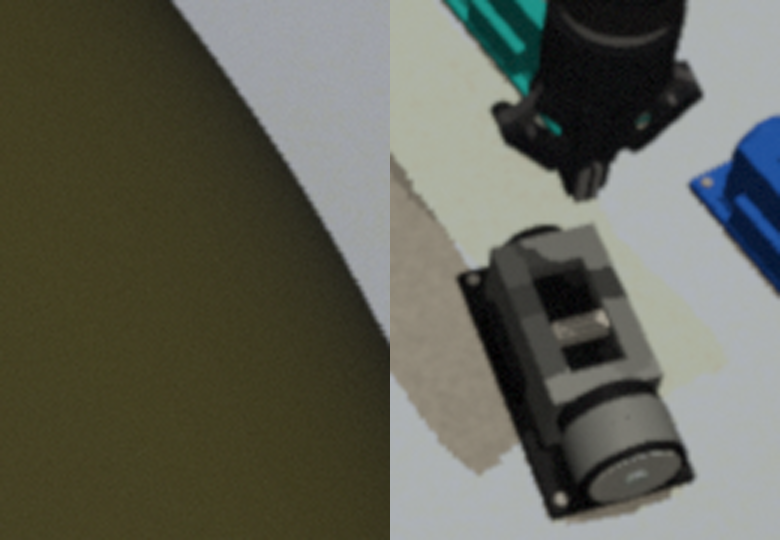

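The scene view shows the shut fingertips above the rear of the slot, clear of everything. The arm blocks the top view. Now I descend.

Call:
{"method": "move_arm", "body": {"increments": [{"slide":[0.1,0.1,3],"rot":[0,0,-0.3],"hand":0},{"slide":[0.1,0.2,6],"rot":[0,0,-0.3],"hand":0},{"slide":[0.1,0.2,9],"rot":[0,0,-0.3],"hand":0},{"slide":[0.1,0.2,9.5],"rot":[0,0,-0.3],"hand":0},{"slide":[0.1,0.2,9.5],"rot":[0,0,-0.3],"hand":0}]}}

```text
t: 2.22
ee_pos: [0.4749, 0.2078, 0.0869]
orientation: [0.0, -0.048, 0.999, 0.0]
contact_force: [0.8, 1.2, 0.5]
finger_gap: -0.0003
```

```bash
python3 - <<'E'
from goal import *
to(-.022,0,.06)
c=optics.camera("scene"); im=cv2.cvtColor(c["color"],cv2.COLOR_RGB2BGR)[190:300,300:420]
cv2.imwrite("pics/a2.png",cv2.resize(im,None,fx=5,fy=5,interpolation=cv2.INTER_CUBIC))
E
```

```text
t 2.225 p [0.4749 0.2078 0.0869] lamp xyz mm -24.5 3.7 86.9 gap -0.00030667535748866905 F [0.8 1.2 0.5] yaw -174.46429874134657
slide cm [-0.25 -0.37  2.69] j [ 0.41  0.27 -0.46  0.85  0.    0.32]
```

View pics/a2.png

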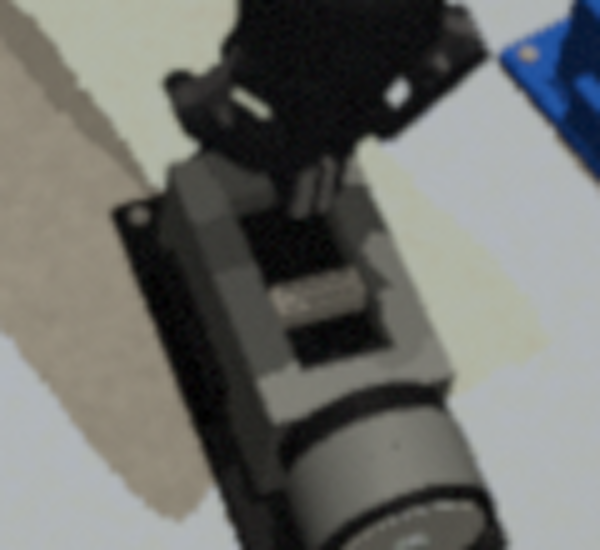

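The tips are 17 mm above the case top and about 4 mm left of the slot axis (crop 315,190). I'll centre them first, holding height.

Call:
{"method": "move_arm", "body": {"increments": [{"slide":[-0.25,-0.37,0],"rot":[0,0,0],"hand":0},{"slide":[-0.25,-0.37,0],"rot":[0,0,0],"hand":0},{"slide":[-0.25,-0.37,0.5],"rot":[0,0,0],"hand":0},{"slide":[-0.25,-0.37,0.5],"rot":[0,0,0],"hand":0},{"slide":[-0.25,-0.37,0.5],"rot":[0,0,0],"hand":0}]}}

```text
t: 2.9
ee_pos: [0.4779, 0.2034, 0.0811]
orientation: [-0.0, -0.048, 0.999, -0.0]
contact_force: [-0.7, 0.8, 0.6]
finger_gap: -0.0003
```

```bash
python3 - <<'E'
from goal import *
to(-.022,0,.06)
c=optics.camera("scene"); im=cv2.cvtColor(c["color"],cv2.COLOR_RGB2BGR)[190:300,300:420]
cv2.imwrite("pics/a3.png",cv2.resize(im,None,fx=5,fy=5,interpolation=cv2.INTER_CUBIC))
print((proj(c,[C-.022*L+[0,0,.0817]])-[300,190])*5)
E
```

```text
t 2.9 p [0.4779 0.2034 0.0811] lamp xyz mm -22.0 -1.0 81.1 gap -0.0002708100504770737 F [-0.7  0.8  0.6] yaw -174.5520526701785
slide cm [0.   0.1  2.11] j [ 0.4   0.28 -0.46  0.83  0.    0.31]
[[292.5110113  210.15341083]]
```

View pics/a3.png

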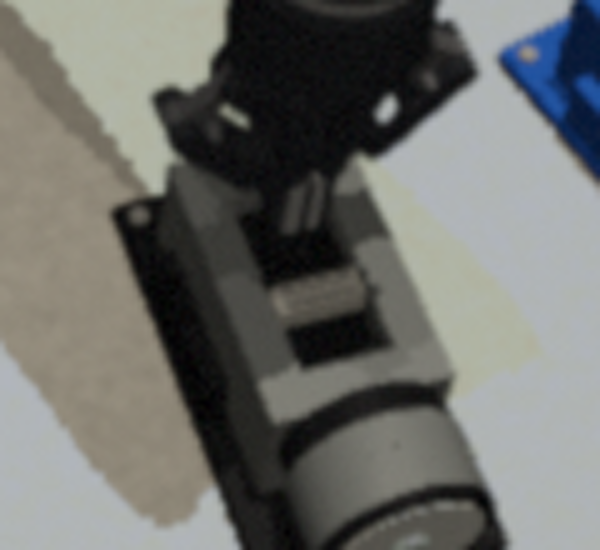

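The tips (crop 300,230) are now centred over the empty rear of the slot. I lower to z ≈ 0.062.

Call:
{"method": "move_arm", "body": {"increments": [{"slide":[0,0.05,0.6],"rot":[0,0,0],"hand":0},{"slide":[0,0.05,1.2],"rot":[0,0,0],"hand":0},{"slide":[0,0.05,1.6],"rot":[0,0,0],"hand":0},{"slide":[0,0.05,1.9],"rot":[0,0,0],"hand":0},{"slide":[0,0.05,1.9],"rot":[0,0,0],"hand":0}]}}

```text
t: 3.58
ee_pos: [0.4778, 0.2039, 0.062]
orientation: [-0.0, -0.048, 0.999, -0.0]
contact_force: [0.5, -0.5, -0.2]
finger_gap: -0.0
```

```bash
python3 -c "
from goal import *
to(.018,0,.061)"
```

```text
t 3.575 p [0.4778 0.2039 0.062 ] lamp xyz mm -22.0 -0.5 62.0 gap -2.5031075062364844e-05 F [ 0.5 -0.5 -0.2] yaw -174.54619446404848
slide cm [-4.    0.03  0.1 ] j [ 0.4   0.3  -0.48  0.79 -0.    0.31]
```

The tips are in the slot with no contact force. Now I push towards the lens (tool −x).

Call:
{"method": "move_arm", "body": {"increments": [{"slide":[-0.7,0,0],"rot":[0,0,0],"hand":0},{"slide":[-1.3,0,0],"rot":[0,0,0],"hand":0},{"slide":[-1.8,0,0],"rot":[0,0,0],"hand":0},{"slide":[-2.3,0,0],"rot":[0,0,0],"hand":0},{"slide":[-2.3,0,0],"rot":[0,0,0],"hand":0}]}}

```text
t: 4.2
ee_pos: [0.5015, 0.2062, 0.0623]
orientation: [0.0, -0.047, 0.999, -0.0]
contact_force: [0.1, -0.4, 0.6]
finger_gap: 0.0
```

```bash
python3 - <<'E'
from goal import *
to(.018,0,.061)
c=optics.camera("scene"); im=cv2.cvtColor(c["color"],cv2.COLOR_RGB2BGR)[190:300,300:420]
cv2.imwrite("pics/a4.png",cv2.resize(im,None,fx=5,fy=5,interpolation=cv2.INTER_CUBIC))
E
```

```text
t 4.2 p [0.5015 0.2062 0.0623] lamp xyz mm 1.8 -0.4 62.3 gap 7.0288735440544925e-06 F [ 0.1 -0.4  0.6] yaw -174.5579696663172
slide cm [-1.62  0.03  0.13] j [ 0.39  0.33 -0.43  0.81 -0.    0.3 ]
```

View pics/a4.png

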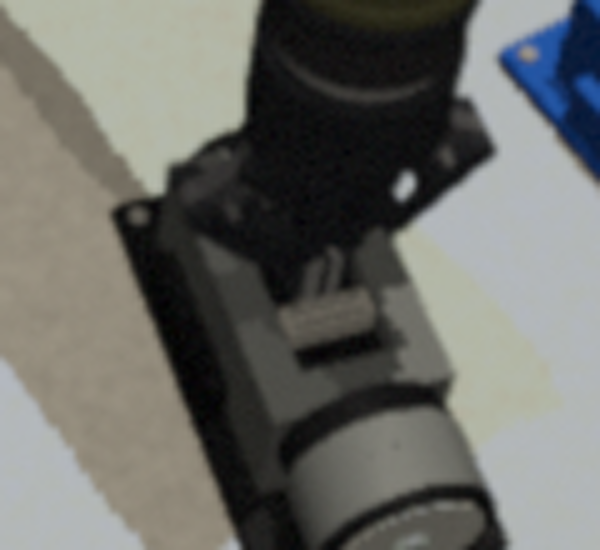

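The switch has moved (crop row 295→315). I carry on towards the end.

Call:
{"method": "move_arm", "body": {"increments": [{"slide":[-0.5,0,0],"rot":[0,0,0],"hand":0},{"slide":[-1.0,0,0],"rot":[0,0,0],"hand":0},{"slide":[-1.3,0,0],"rot":[0,0,0],"hand":0},{"slide":[-1.6,0,0],"rot":[0,0,0],"hand":0},{"slide":[-1.7,0,0],"rot":[0,0,0],"hand":0}]}}

```text
t: 4.88
ee_pos: [0.518, 0.2078, 0.0622]
orientation: [-0.0, -0.048, 0.999, -0.0]
contact_force: [-1.7, 0.2, -1.5]
finger_gap: 0.0001
```

```bash
python3 - <<'E'
from goal import *
to(.02,0,.061)
c=optics.camera("scene"); im=cv2.cvtColor(c["color"],cv2.COLOR_RGB2BGR)[190:300,300:420]
cv2.imwrite("pics/a5.png",cv2.resize(im,None,fx=5,fy=5,interpolation=cv2.INTER_CUBIC))
E
```

```text
t 4.875 p [0.518  0.2078 0.0622] lamp xyz mm 18.3 -0.3 62.2 gap 8.273075817001238e-05 F [-1.7  0.2 -1.5] yaw -174.54992489987276
slide cm [-0.17  0.03  0.12] j [ 0.38  0.36 -0.39  0.82 -0.    0.29]
```

View pics/a5.png

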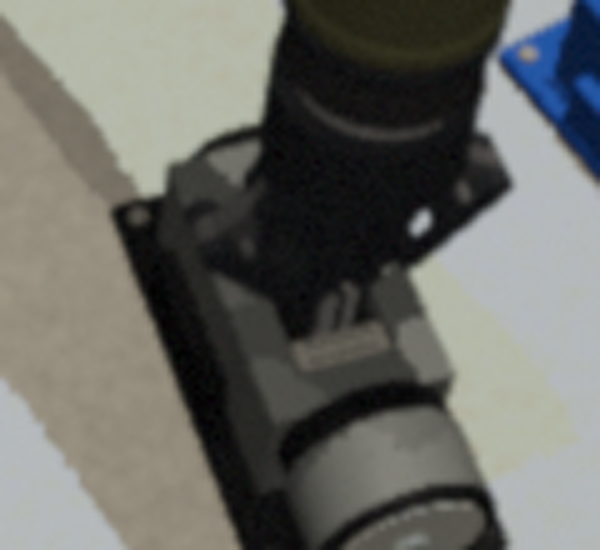

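The switch is now at the lens end with almost no dark gap left. One more gentle 2 mm push, then I back off a little and lift.

Call:
{"method": "move_arm", "body": {"increments": [{"slide":[-0.1,0,0],"rot":[0,0,0],"hand":0},{"slide":[-0.2,0,0],"rot":[0,0,0],"hand":0},{"slide":[-0.2,0,0],"rot":[0,0,0],"hand":0},{"slide":[0.5,0,0],"rot":[0,0,0],"hand":0},{"slide":[0.8,0,0],"rot":[0,0,0],"hand":0}]}}

```text
t: 5.55
ee_pos: [0.51, 0.207, 0.0625]
orientation: [0.001, -0.048, 0.999, 0.0]
contact_force: [0.6, -0.2, -0.3]
finger_gap: -0.0003
```

Call:
{"method": "move_arm", "body": {"increments": [{"slide":[0,0,-2],"rot":[0,0,0],"hand":0},{"slide":[0,0,-5],"rot":[0,0,0],"hand":0},{"slide":[0,0,-9],"rot":[0,0,0],"hand":0},{"slide":[0,0,-13],"rot":[0,0,0],"hand":0},{"slide":[3,0,-14],"rot":[0,0,0],"hand":0}]}}

```text
t: 6.18
ee_pos: [0.4831, 0.2052, 0.2055]
orientation: [0.003, -0.047, 0.999, 0.001]
contact_force: [-0.4, 0.1, -0.5]
finger_gap: 0.0
```

Call:
{"method": "move_arm", "body": {"increments": [{"slide":[2,4,0],"rot":[0,0,0],"hand":0},{"slide":[4,8,0],"rot":[0,0,0],"hand":0},{"slide":[6,12,0],"rot":[0,0,0],"hand":0},{"slide":[6,16,0],"rot":[0,0,0],"hand":0},{"slide":[6,16,0],"rot":[0,0,0],"hand":0}]}}

```text
t: 6.8
ee_pos: [0.4048, 0.3602, 0.2025]
orientation: [0.001, -0.049, 0.999, 0.001]
contact_force: [1.1, -0.5, 0.4]
finger_gap: 0.0
```

```bash
python3 - <<'E'
from goal import *
st()
c=optics.camera("scene"); I=cv2.cvtColor(c["color"],cv2.COLOR_RGB2BGR)
old=cv2.imread("pics/scene0.png")
f=lambda i,x,y:cv2.resize(i[y:y+110,x:x+110],(385,290*385//385+95))
cv2.imwrite("pics/a6.png",cv2.resize(np.vstack([np.hstack([i[205:315,310:420],i[250:360,115:225]]) for i in(old,I)]),(600,600),interpolation=cv2.INTER_CUBIC))
for v in(0,.02,.03): print(v,proj(c,[C+L*(.006+v)+[0,0,.069]])-[310,205])
E
```

```text
t 6.8 p [0.4048 0.3602 0.2025] lamp xyz mm -80.6 161.8 202.5 gap 3.8910733225437165e-05 F [ 1.1 -0.5  0.4] yaw -174.35057443502794
0 [[52.64878812 41.78140842]]
0.02 [[56.16286252 50.10818481]]
0.03 [[57.9468719  54.33548494]]
```

View pics/a6.png

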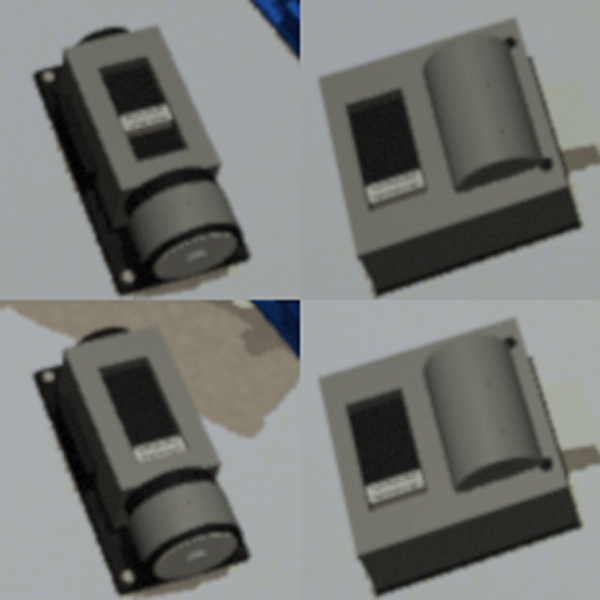

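The lower row shows the lamp's switch against the slot's lens end. Its crop pixel (58,54.6) matches the one predicted for 0.030. The printer's switch is unchanged, and the robot is clear.

```bash
python3 -c "
from rig import bot
print(bot.hand_in())"
```

```text
the job is handed in; nothing more can be done
None
```

The lamp's switch is slid fully to the lens end, and I handed the job in at about 7 s of the 29 s allowed.

I located the grey lamp from its case and slot corners in both cameras, which agreed to about 3 mm. I then lowered the shut fingertips into the empty rear of the slot, pushed about 40 mm towards the lens, backed off and lifted clear.

- **Lamp switch:** in the last picture it sits against the lens end of the slot, at about 30 mm of its 30 mm travel.
- **Printer switch:** it looks the same in the before and after pictures.
- **Robot:** it ended about 0.2 m up and away from everything, and contact forces were within about 2 N at every reading.

One mid-course reading was off: the first descent read about 4 mm to the side of the slot, and I corrected it before the fingers went in. The end check used only the scene camera; I took no further picture from the top camera, which the arm had blocked earlier.

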